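# Seat the plaster block and offer up the scraper

### The arm

A 7-joint arm with a two-finger parallel gripper is mounted at the origin on the work surface; the furniture and walls round the work are solid. World frame = base frame: x ahead of the robot, y to its left, z up, the work surface at z = 0. Lengths are in m, angles in rad, forces in N, time in s.
With the tool pointing down it reaches from about 0.35 to 0.9 m from the base axis. Payload 8.1 kg.
Tool frame: the origin (TCP) lies on the centre line of the jaws, within the pads' length; the fingertips stand 19 mm ahead of it and the grasp point (between the pads) is the TCP (arm.tip_reach is the distance from the TCP to the fingertips, in m); z points along the fingers, y is the line along which they close (so a half turn about z gives the same grasp; the last joint's range is limited). The gripper opens to 92 mm and grips with 3 to 60 N. Pads are 19 mm wide; open, the fingers measure 130 mm over their backs; the gripper's body (75 mm by 190 mm) begins 47 mm behind the grasp point.
Start: joints at [1.089, 0.434, 0.025, 1.573, -0.012, 1.134, -0.075], TCP at [0.231, -0.581, 0.246] pointing down, gripper open.
Joint ranges: [-2.62, 2.62], [-0.44, 2.09], [-1.27, 1.32], [0.08, 2.57], [-1.32, 4.46], [0.12, 2], [-2.74, 2.74]. Speed limits (rad/s): [2.22, 2.22, 3.01, 3.01, 3.14, 3.14, 3.14].

### API

Orientations are given as a rotation vector (axis times angle).
In Python, from cell import arm gives the robot as it stands.
- The arm moves only by the tool arm_command, never from a script. Its argument "targets" is a list that holds one entry, the list of rows, each a list of 6 numbers: the shift along the tool's x, y, z in m, then the turn, a rotation vector about the tool's x, y, z in rad. A call has 1 to 10 rows; each row shifts and turns the commanded pose from where the row before left it, along the tool's axes as they then stand; what a row does not reach is not made up. A row lasts 1/8 s, in which the tool goes at most 62.5 mm and 10.7 degrees, less where a joint would pass 70% of its speed; a pose out of reach is approached as far as the arm can. A call with a gripper value outside its range is refused whole. "jaw" is the finger opening in m, from 0 to 0.0918, set as the call begins (left out, the last holds). The fingers move at their own pace and stop on an object; "newtons" is the grip in N (left out, the last holds). Time passes only in rows, so rows that do not move let the fingers close. It gives the time, the measured TCP pose, the force, the opening and the grip force at its end, in the units of the state.
- arm.observe(): the state, without advancing time (a new reading comes with each control period).
- arm.get_image(name): name is "scene" or "top" or "wrist"; returns a dict with "pixels" (384x512x3 uint8, red, green, blue), "z_map" (384x512 float32, m along the optical axis (not along the pixel's ray), 0 where there is no reading), "fx", "fy", "cx", "cy" (pixels), "xyz" and "rotation" of the camera in the world; the wrist camera has in their place "T_tool_cam" (4x4, takes a point from camera to tool coordinates, whose origin is the TCP and whose axes are the flange's). Camera axes: x right, y down, z forward; pixel columns grow to the right and rows downward; lengths in m; the calibration is good to about 2 mm. A picture is of the moment at which its call begins: read the wrist's pose just before it.
- arm.sign_off(): hands the job in; it is judged then, once.
The state is a dict: "clock": time; "joints": joint angles; "dq": joint speeds; "joint_efforts": joint torques, N m; "position": TCP position; "ee_rot": TCP orientation; "force": force on the tool from outside, world axes, zero at the start; "ft_torque": the same for the moment, N m; "width": opening from 0.0 (shut) to 1.0 (fully open); "gripper_force": force on a finger pad.
Only numpy, scipy, OpenCV 4.12 (cv2) and the standard library are available. Lean on these libraries where they do the work, as an engineer would, in place of code of your own. Each camera call takes 0.05 s, during which the arm holds its last target. There are 200 camera calls.

### The job

Seat the loose plaster block flat and square in the pocket of the plywood cradle, right way up as it stands now, and let go of it. Then draw the scraper up out of its wooden stand and hold it blade downward over the middle of the seated block, the handle leaned over about half way between upright and level, the blade's edge level, running straight across the block's narrow width and a few centimetres above its top without touching it. Finish while still holding the scraper still there, and leave the tin, the beaker and the wedge where they are.

Things in the scene. Friction and masses are not known exactly. Their poses are not given: they have to be found in the camera images.
- block: White plaster block, 0.5 kg, a tapered brick 73 mm high on the bench. Origin at the centre of its underside, z up, y along its length. Its sides flare evenly upward: 55 x 110 mm (x, y) at the underside, 57 x 112 at 20 mm up, 60 x 115 half way up, 65 x 119 at the top, which is rough to a few mm. Either way round in the pocket is right.
- cradle: Plywood cradle fixed to the bench, 104 x 160 x 32 mm (x, y, z), with a rectangular pocket open above, 61 x 116 mm (x, y) and 20 mm deep with a 3 mm chamfer round its mouth. Origin at the centre of its underside, so the pocket's floor is 12 mm above the origin and its mouth 32 mm; z up, y along the pocket's length.
- stand: Wooden tool stand fixed to the bench: a block 56 x 104 x 68 mm (x, y, z) on a foot 80 x 124 x 8 mm. In its top is one upright slot, 9 mm (x) by 75 mm (y) and 58 mm deep, in which the scraper stands blade down. Origin at the centre of its underside; the slot's floor is 10 mm and its mouth 68 mm above that.
- scraper: Broad scraper, 195 mm, 0.11 kg, upright in the slot (some degrees loose). Origin mid-length, on its underside (z=0). y: blade to handle (edge at y=-97 mm, oval handle y=-12 to 97), x across the blade, z through the thickness. Best grasp y=55 mm, the bulge: 27 mm wide (x -13.6 to 13.6), 27 thick (z 0 to 27). Blade 56 to 68 mm wide, 2 thick, in z 4 to 11. Centre of mass y=25, z=12 mm.
- blade_edge (a point): Middle of the scraper's cutting edge, at (0, -97, 5) mm of the scraper; its axes are the scraper's axes. The edge runs 34 mm to either side of it along x.
- tin: Bystander: flat round tin, 70 mm across, 28 mm high; origin at the centre of its underside.
- beaker: Bystander: grey clay beaker, 76 mm across, 81 mm high; origin at the centre of its underside.
- wedge: Bystander: small beech wedge, 34 x 95 x 22 mm lying along its y; origin at the centre of its underside.
Mind the look-alikes: they are no part of the job. What is shaped like the block but pink is not meant. Several things have the shape of the cradle; the one meant has the colours described above.

How it is judged:
On the way, in this order (a step that is already met when the one before it is completed fails the run):
1. the block sits flat and square in the pocket and is let go, the scraper still in its stand (z of block in the frame of cradle between 0.009 and 0.0145 m and horizontal distance between block and cradle below 0.008 m and angle between the y axis of block and the y axis of cradle, either way round below 0.1 rad and angle between block's own z axis and vertical below 0.05 rad and contact force between the fingers and block below 0.05 N and linear speed of block below 0.02 m/s and z of blade_edge in the frame of stand below 0.03 m), for 0.2 s.
2. the scraper is drawn clear out of the slot in the fingers (z of blade_edge in the frame of stand above 0.07 m and contact force between scraper and stand below 0.05 N and contact force between the fingers and scraper above 0.5 N), for 0.1 s.
At the end, for the whole second after the job is handed in: Block flat on the pocket floor, square, untouched; scraper held still in the fingers only, its handle leaned 30 to 60 degrees from upright, edge within 12 degrees of level, within 17 of square across the block, 5 to 80 mm above its top, its middle within 25 x 45 mm of the block's middle (z of block in the frame of cradle between 0.009 and 0.0145 m and horizontal distance between block and cradle below 0.008 m and angle between the y axis of block and the y axis of cradle, either way round below 0.1 rad and angle between block's own z axis and vertical below 0.05 rad and z of blade_edge in the frame of block between 0.078 and 0.153 m and x of blade_edge in the frame of block between -0.025 and 0.025 m and y of blade_edge in the frame of block between -0.045 and 0.045 m and angle between scraper's own y axis and vertical between 0.52 and 1.05 rad and angle between scraper's own x axis and vertical between 1.36 and 1.78 rad and angle between the x axis of scraper and the x axis of block, either way round below 0.3 rad and contact force between the fingers and scraper above 0.5 N and contact force between each of the fingers, scraper and block below 0.05 N and contact force between scraper and cradle below 0.05 N and contact force between scraper and stand below 0.05 N and linear speed of scraper below 0.02 m/s and angular speed of scraper below 0.15 rad/s); the arm keeps its last pose, push and grip.
It fails at once if the tin, the beaker or the wedge is pushed more than 30 mm (distance of any of tin, beaker, wedge from where it was at the start of the episode above 0.03 m).
It also fails if it takes over 58 s, if anything falls off the work surface, if the arm or the gripper's body presses on something with over 40 N, if the wrist force passes 120 N, or if a joint passes its speed limit or range.

## Working session

There is one attempt and no reset: what is moved stays moved. The work goes in short steps, Python scripts to look and compute and a tool call to move; the robot and the scene stay as the last step left them, time stands still between calls to the robot, and variables do not carry over. Pictures are saved under pics/ and viewed, at most 10 in all, crops included, and the job is handed in when it is done.

Besides the shell and the picture viewer there is one more tool, called after "Request:" as name(argument=value, ...), one argument or row to a line, values as JSON. arm_command: Moves the arm, as the interface text tells. Its arguments: {"type":"object","properties":{"targets":{"type":"array","items":{"type":"array","items":{"type":"array","items":{"type":"number"}}}},"jaw":{"type":"number"},"newtons":{"type":"number"}},"required":["targets"]}

```bash
mkdir -p pics; ls; cat > h.py <<'E'
import numpy as np, cv2
from cell import arm
from scipy.spatial.transform import Rotation as R
def grab(n):
    s=arm.observe(); im=arm.get_image(n)
    if 'T_tool_cam' in im:
        T=np.eye(4); T[:3,:3]=R.from_rotvec(s['ee_rot']).as_matrix(); T[:3,3]=s['position']
        C=T@np.array(im['T_tool_cam'])
    else:
        C=np.eye(4); r=np.array(im['rotation']); C[:3,:3]=r if r.shape==(3,3) else R.from_rotvec(r).as_matrix(); C[:3,3]=im['xyz']
    im['C']=C; return im
def cloud(im):
    z=im['z_map']; v,u=np.mgrid[:z.shape[0],:z.shape[1]]
    P=np.stack([(u-im['cx'])/im['fx']*z,(v-im['cy'])/im['fy']*z,z],-1)
    return P@im['C'][:3,:3].T+im['C'][:3,3]
def save(im,n): cv2.imwrite('pics/'+n,cv2.cvtColor(im['pixels'],cv2.COLOR_RGB2BGR))
E
python3 - <<'E'
from h import *
print(arm.observe())
a=[]
for n in('scene','top'):
    im=grab(n); a.append(im['pixels']); print(n,im['C'].round(3).tolist(),im['fx'])
    np.savez(n+'.npz',pix=im['pixels'],xyz=cloud(im))
    save(im,n+'.png')
E
```

```text
pics
{'clock': 0.0, 'joints': array([ 1.08938014,  0.43521244,  0.02499649,  1.57411387, -0.01161323,
        1.13400423, -0.07512737]), 'dq': array([ 1.25397679e-04, -3.36538802e-04, -2.67275854e-05,  8.14524225e-04,
        1.33190252e-03, -1.55369542e-03, -1.48108068e-04]), 'joint_efforts': array([-1.74789857e-04, -6.67858815e+01,  9.84864347e-01, -3.14461613e+01,
       -6.05223561e-02,  4.29577637e-02,  1.71729807e-04]), 'position': array([ 0.23089521, -0.58025517,  0.24494529]), 'ee_rot': array([-3.08394086e+00, -5.91011607e-01,  6.87901077e-04]), 'force': array([ 0.27668822, -0.0861545 , -0.71029433]), 'ft_torque': array([ 0.00692929, -0.01983942,  0.01351661]), 'gripper_force': 0.0, 'width': 1.0008991720265104}
scene [[-0.772, -0.385, 0.507, -0.179], [-0.636, 0.439, -0.635, 0.874], [0.022, -0.812, -0.583, 0.943], [0.0, 0.0, 0.0, 1.0]] 488.72544471150474
top [[-0.01, -0.984, 0.18, 0.349], [-1.0, 0.008, -0.011, 0.006], [0.01, -0.18, -0.984, 1.088], [0.0, 0.0, 0.0, 1.0]] 420.3974311951248
```

View pics/top.png

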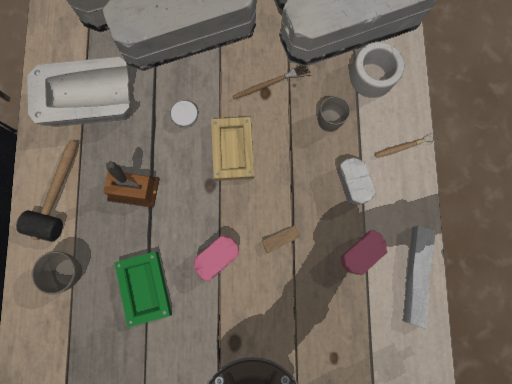

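View pics/scene.png

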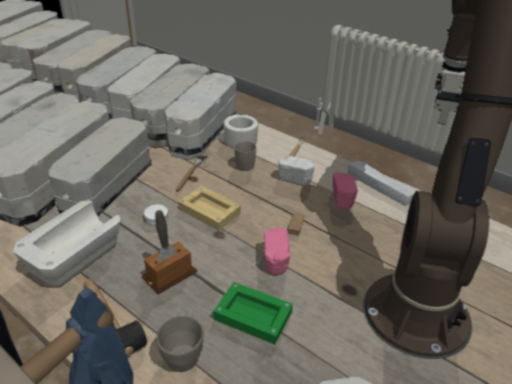

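Top view: candidates for the block are white (357,181), pink (216,258) and dark pink (365,253). The white one fits. Candidates for the cradle are yellow plywood (233,148) and green (143,290). The plywood one fits. The stand with the scraper is at (131,186), the tin at (184,113), the beaker at (333,113) and the wedge at (281,239). Next: an enlarged crop, plus measurements.

```bash
python3 - <<'E'
from h import *
d=np.load('top.npz'); p=d['pix']; X=d['xyz']
c=p[90:225,85:385]; cv2.imwrite('pics/crop.png',cv2.cvtColor(cv2.resize(c,None,fx=2.6,fy=2.6,interpolation=cv2.INTER_CUBIC),cv2.COLOR_RGB2BGR))
def rect(name,box,lo,hi):
    u0,v0,u1,v1=box; q=X[v0:v1,u0:u1].reshape(-1,3); q=q[(q[:,2]>lo)&(q[:,2]<hi)]
    r=cv2.minAreaRect(q[:,:2].astype(np.float32)*1000); b=cv2.boxPoints(r)
    e=[b[1]-b[0],b[2]-b[1]]; l=max(e,key=np.linalg.norm)
    print(name,len(q),'ctr',np.round(r[0],1),'size',np.round(r[1],1),'long-axis deg',round(float(np.degrees(np.arctan2(l[1],l[0]))%180),1),'z',np.percentile(q[:,2],[2,50,98]).round(3),'median',np.median(q,0).round(3))
rect('block',(330,150,385,210),.055,.09)
rect('cradle',(205,110,262,186),.025,.045)
rect('stand',(95,155,165,215),.058,.076)
rect('scraper',(95,145,165,215),.085,.3)
rect('handle top',(95,145,165,215),.15,.3)
rect('tin',(165,95,205,132),.02,.05)
rect('beaker',(312,90,352,135),.07,.1)
rect('wedge',(258,222,303,255),.015,.04)
E
```

```text
block 1130 ctr [ 555.8 -266.5] size [118.3  64.6] long-axis deg 15.4 z [0.058 0.069 0.074] median [ 0.554 -0.265  0.069]
cradle 1406 ctr [652.5  46.9] size [161.7 103.9] long-axis deg 2.9 z [0.027 0.032 0.036] median [0.65  0.047 0.032]
stand 771 ctr [548.2 307.1] size [106.3  56.8] long-axis deg 81.6 z [0.061 0.068 0.072] median [0.542 0.298 0.068]
scraper 261 ctr [559.  307.2] size [26.  36.4] long-axis deg 102.5 z [0.092 0.173 0.205] median [0.556 0.299 0.173]
handle top 183 ctr [560.6 302.7] size [24.7 22.3] long-axis deg 4.1 z [0.154 0.187 0.205] median [0.558 0.299 0.187]
tin 544 ctr [747.9 174.9] size [69.3 68.6] long-axis deg 13.3 z [0.022 0.027 0.031] median [0.747 0.174 0.027]
beaker 171 ctr [ 733.2 -214.4] size [74.1 74.3] long-axis deg 131.7 z [0.071 0.079 0.083] median [ 0.739 -0.216  0.079]
wedge 201 ctr [408.3 -61.9] size [33.8 63.4] long-axis deg 113.6 z [0.015 0.019 0.025] median [ 0.404 -0.051  0.019]
```

View pics/crop.png

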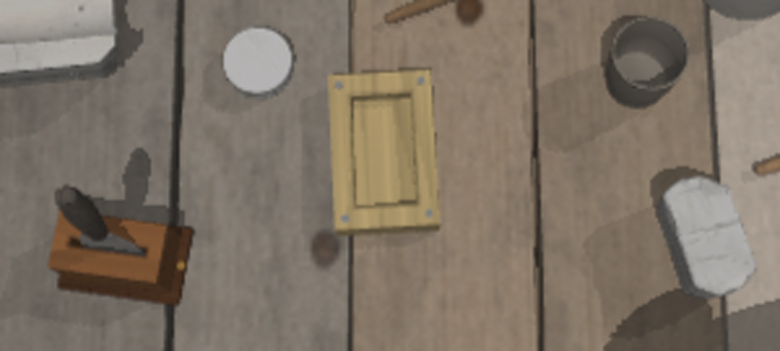

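The crop confirms it: the white plaster block is at about (708,237), the yellow plywood cradle at (385,150), and the stand with the dark-handled scraper at (115,255).

```bash
cat >> h.py <<'E'
def down(yaw_y):  # tool down, tool y at heading yaw_y (deg)
    a=np.radians(yaw_y); y=np.array([np.cos(a),np.sin(a),0]); z=np.array([0,0,-1.]); return np.stack([np.cross(y,z),y,z],1)
def plan(p,M):
    s=arm.observe(); C=R.from_rotvec(s['ee_rot']).as_matrix()
    d=C.T@(np.array(p)-s['position']); w=R.from_matrix(C.T@M).as_rotvec()
    print('t',round(s['clock'],2),'shift mm',(d*1000).round(1),'rows',round(np.linalg.norm(d)/.0625,1),'turn rad',w.round(3),'rows',round(np.linalg.norm(w)/.186,1))
E
python3 -c "
from h import *
plan([.556,-.2665,.22],down(-74.6))"
```

```text
t 0.1 shift mm [ 418.1 -171.4   25.2] rows 7.2 turn rad [-0.001  0.     0.11 ] rows 0.6
```

Request:
arm_command(
  targets=[
    [[0.047,-0.019,0.003,0,0,0],[0.047,-0.019,0.003,0,0,0],[0.047,-0.019,0.003,0,0,0],[0.047,-0.019,0.003,0,0,0],[0.047,-0.019,0.003,0,0,0],[0.047,-0.019,0.003,0,0,0],[0.047,-0.019,0.003,0,0,0],[0.047,-0.019,0.003,0,0,0],[0.042,-0.019,0.001,0,0,0],[0,0,0,0,0,0.11]],
  ],
  jaw=0.0918,
  newtons=30,
)

```text
clock: 1.35
position: [0.559, -0.2624, 0.2199]
ee_rot: [-3.11, -0.428, -0.001]
force: [-0.6, -0.5, 0.0]
width: 1.0
gripper_force: 0.0
```

Request:
arm_command(
  targets=[
    [[0,0,0,0,0,0],[0,0,0,0,0,0]],
  ],
)

```text
clock: 1.6
position: [0.5556, -0.2681, 0.2205]
ee_rot: [3.113, 0.422, -0.001]
force: [-0.5, -0.0, -1.0]
width: 0.999
gripper_force: 0.0
```

```bash
cat >> h.py <<'E'
def rect(X,lo,hi,c,rad,name=''):
    q=X.reshape(-1,3); q=q[(q[:,2]>lo)&(q[:,2]<hi)&(np.linalg.norm(q[:,:2]-c,axis=1)<rad)]
    r=cv2.minAreaRect(q[:,:2].astype(np.float32)*1000); b=cv2.boxPoints(r)
    l=max([b[1]-b[0],b[2]-b[1]],key=np.linalg.norm)
    print(name,len(q),'ctr',np.round(r[0],1),'size',np.round(r[1],1),'long deg',round(float(np.degrees(np.arctan2(l[1],l[0]))%180),1),'z',np.percentile(q[:,2],[2,50,98]).round(4))
E
python3 - <<'E'
from h import *
im=grab('wrist'); X=cloud(im); save(im,'w1.png')
z=im['z_map']; print(arm.observe()['position'],(z>0).mean())
for lo in(.03,.055,.062): rect(X,lo,.085,[.556,-.266],.085)
plan([.556,-.2665,.048],down(-74.6))
E
```

```text
[ 0.55565102 -0.2681472   0.22067406] 0.9960530598958334
 5570 ctr [ 558.3 -270.2] size [117.1  64.5] long deg 15.6 z [0.0593 0.0692 0.0727]
 5511 ctr [ 558.3 -270.2] size [117.1  64.5] long deg 15.6 z [0.061  0.0693 0.0727]
 5357 ctr [ 558.3 -270.2] size [117.1  64.5] long deg 15.6 z [0.0636 0.0693 0.0728]
t 1.65 shift mm [  0.9  -1.5 172.7] rows 2.8 turn rad [0. 0. 0.] rows 0.0
```

Request:
arm_command(
  targets=[
    [[0.0015,0,0.05,0,0,0],[0,0,0.05,0,0,0],[0,0,0.04,0,0,0],[0,0,0.022,0,0,0],[0,0,0.0105,0,0,0],[0,0,0,0,0,0]],
  ],
)

```text
clock: 2.4
position: [0.5574, -0.2672, 0.0481]
ee_rot: [-3.113, -0.421, 0.001]
force: [-0.7, -0.8, 0.3]
width: 1.0
gripper_force: 0.0
```

Request:
arm_command(
  targets=[
    [[0,0,0,0,0,0],[0,0,0,0,0,0],[0,0,0,0,0,0],[0,0,0,0,0,0],[0,0,0,0,0,0],[0,0,0,0,0,0]],
  ],
  jaw=0.03,
  newtons=35,
)

```text
clock: 3.15
position: [0.5584, -0.2677, 0.049]
ee_rot: [3.112, 0.42, 0.002]
force: [0.8, -3.0, 6.0]
width: 0.689
gripper_force: 35.0
```

Request:
arm_command(
  targets=[
    [[0,0,-0.02,0,0,0],[0,0,-0.04,0,0,0],[0,0,-0.05,0,0,0],[0,0,0,0,0,0]],
  ],
)

```text
clock: 3.65
position: [0.5594, -0.2672, 0.1613]
ee_rot: [3.111, 0.421, 0.008]
force: [0.5, -0.4, -6.3]
width: 0.695
gripper_force: 35.0
```

```bash
python3 - <<'E'
from h import *
im=grab('wrist'); save(im,'w2.png'); X=cloud(im); s=arm.observe(); print(s['position'],s['width']*.0918,s['gripper_force'],s['force'])
plan([.6525,.047,.16],down(-87.1))
E
```

```text
[ 0.55788939 -0.26663589  0.15877991] 0.0638352331560803 34.99744841828942 [-0.51966559  0.33384224 -7.15925926]
t 3.7 shift mm [ 174.6 -277.2   -1.2] rows 5.2 turn rad [ 0.    -0.001  0.218] rows 1.2
```

Request:
arm_command(
  targets=[
    [[0.0292,-0.0462,0,0,0,0],[0.0292,-0.0462,0,0,0,0],[0.0292,-0.0462,0,0,0,0],[0.0292,-0.0462,0,0,0,0],[0.0292,-0.0462,0,0,0,0],[0.0292,-0.0462,0,0,0,0],[0,0,0,0,0,0.11],[0,0,0,0,0,0.108],[0,0,0,0,0,0],[0,0,0,0,0,0]],
  ],
)

```text
clock: 4.95
position: [0.6521, 0.0467, 0.1567]
ee_rot: [3.14, 0.083, -0.004]
force: [0.2, -0.4, -6.4]
width: 0.694
gripper_force: 35.0
```

```bash
python3 - <<'E'
from h import *
s=arm.observe(); print(s['position'],s['width']*.0918)
for n in('wrist','top'):
    im=grab(n); save(im,'p3_%s.png'%n); X=cloud(im)
    p=s['position']; zt=p[2]-.049+.07
    for lo,hi in((zt-.02,zt+.01),):
        q=X.reshape(-1,3); C=R.from_rotvec(s['ee_rot']).as_matrix(); t=(q-p)@C
        m=(abs(t[:,0])<.09)&(abs(t[:,1])<.04)&(q[:,2]>zt-.012)&(q[:,2]<zt+.008)
        print(n,'block in tool x',np.percentile(t[m,0],[.5,99.5]).round(4),'y',np.percentile(t[m,1],[.5,99.5]).round(4),m.sum())
        # tilt: slope z vs tool x
        A=np.c_[t[m,0],t[m,1],np.ones(m.sum())]; print(' slope x,y',np.linalg.lstsq(A,q[m,2],rcond=None)[0].round(4))
    rect(X,.026,.037,[.6525,.047],.105,n+' cradle')
a=[cv2.imread('pics/p3_wrist.png'),cv2.imread('pics/p3_top.png')[80:200,170:330]]
a[1]=cv2.resize(a[1],(512,384)); o=cv2.resize(np.hstack(a),(800,300)); cv2.imwrite('pics/p3.png',o)
E
```

```text
[0.65210028 0.04674709 0.15670389] 0.06368326314570973
wrist block in tool x [-0.0244  0.0574] y [-0.0381  0.0381] 16633
 slope x,y [-0.0771 -0.0413  0.1775]
wrist cradle 4465 ctr [699.5  45.6] size [ 69.2 104.8] long deg 92.1 z [0.0295 0.0323 0.0339]Traceback (most recent call last):
  File "<stdin>", line 9, in <module>
    return _quantile_unchecked(
        a, q, axis, out, overwrite_input, method, keepdims, weights)
    return _ureduce(a,
                    func=_quantile_ureduce_func,
    ...<5 lines>...
                    overwrite_input=overwrite_input,
                    method=method)
    r = func(a, **kwargs)
    result = _quantile(arr,
                       quantiles=q,
    ...<2 lines>...
                       out=out,
                       weights=wgt)
    slices_having_nans = np.isnan(arr[-1, ...])
                                  ~~~^^^^^^^^^
IndexError: index -1 is out of bounds for axis 0 with size 0
```

View pics/p3_wrist.png

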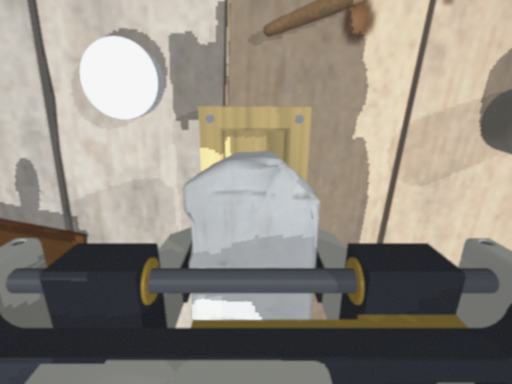

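The wrist view shows the block held at (255,200), squarely over the cradle at (255,130). The far pocket end is visible, and the tin at (120,78) is clear.

```bash
python3 - <<'E'
from h import *
s=arm.observe(); im=grab('wrist'); X=cloud(im)
C=R.from_rotvec(s['ee_rot']).as_matrix(); p=s['position']; print(p)
t=(X-p)@C
for v in(150,155,158,162,170,185,200,220,236,300,312): print(v,t[v,255].round(4), t[v,235].round(4))
sub=t[140:238,180:325].reshape(-1,3); b=sub[(sub[:,2]<0.03)]
print('max x',np.percentile(b[:,0],[90,99,99.7]).round(4))
top=np.r_[t[185:236,210:300].reshape(-1,3),t[298:312,215:300].reshape(-1,3)]
print(np.percentile(top[:,2],[5,50,95]).round(4)); print('slope',np.linalg.lstsq(np.c_[top[:,:2],np.ones(len(top))],top[:,2],rcond=None)[0].round(4))
m=b[(b[:,2]<0)&(b[:,0]>.0)&(b[:,0]<.035)]; print('y range',np.percentile(m[:,1],[.5,99.5]).round(4))
E
```

```text
[0.65256605 0.0466629  0.15748583]
150 [0.0385 0.0042 0.1463] [ 0.0387 -0.0165  0.1447]
155 [0.0572 0.003  0.0094] [ 0.0556 -0.0085  0.0186]
158 [ 0.0577  0.0029 -0.0023] [ 0.0575 -0.0072 -0.0011]
162 [ 0.0568  0.0029 -0.008 ] [ 0.0578 -0.0065 -0.013 ]
170 [ 0.0547  0.0028 -0.0163] [ 0.055  -0.0063 -0.0176]
185 [ 0.0478  0.0028 -0.0171] [ 0.0484 -0.0063 -0.019 ]
200 [ 0.0409  0.0028 -0.0185] [ 0.0414 -0.0064 -0.0199]
220 [ 0.0311  0.0028 -0.0191] [ 0.0313 -0.0066 -0.0196]
236 [ 0.023   0.0029 -0.0197] [ 0.023  -0.0068 -0.0197]
300 [-0.0124  0.0029 -0.0217] [-0.0123 -0.0074 -0.0218]
312 [-0.0198  0.0029 -0.0219] [-0.0203 -0.0075 -0.0213]
max x [0.0551 0.058  0.0832]
[-0.0218 -0.0194 -0.0142]
slope [-0.0028  0.0777 -0.0197]
y range [-0.0278  0.0331]
```

Request:
arm_command(
  targets=[
    [[0.002,0.0005,0.02,0,0,0],[0,0,0.025,0,0,0],[0,0,0.02,0,0,0],[0,0,0.01,0,0,0],[0,0,0.005,0,0,0],[0,0,0.004,0,0,0]],
  ],
)

```text
clock: 5.85
position: [0.6555, 0.0465, 0.0744]
ee_rot: [-3.141, -0.08, -0.001]
force: [-0.2, -0.8, -5.3]
width: 0.693
gripper_force: 35.0
```

Request:
arm_command(
  targets=[
    [[0,0,0.003,0,0,0],[0,0,0.003,0,0,0],[0,0,0,0,0,0]],
  ],
)

```text
clock: 6.22
position: [0.655, 0.0465, 0.0682]
ee_rot: [3.141, 0.08, -0.0]
force: [0.5, 0.4, -5.9]
width: 0.693
gripper_force: 35.0
```

Request:
arm_command(
  targets=[
    [[0,0,0.003,0,0,0],[0,0,0.002,0,0,0],[0,0,0,0,0,0]],
  ],
)

```text
clock: 6.6
position: [0.6549, 0.0464, 0.063]
ee_rot: [3.14, 0.08, -0.001]
force: [0.8, 0.1, -5.6]
width: 0.694
gripper_force: 35.0
```

Request:
arm_command(
  targets=[
    [[0,0,0.001,0,0,0],[0,0,0,0,0,0]],
  ],
)

```text
clock: 6.85
position: [0.655, 0.0465, 0.0622]
ee_rot: [3.14, 0.08, -0.0]
force: [0.6, 0.1, -7.1]
width: 0.687
gripper_force: 35.0
```

Nearly on the floor. One millimetre more, then release.

Request:
arm_command(
  targets=[
    [[0,0,0.001,0,0,0],[0,0,0,0,0,0]],
  ],
)

```text
clock: 7.1
position: [0.6551, 0.0465, 0.0612]
ee_rot: [3.141, 0.08, 0.0]
force: [-0.2, 0.6, -6.2]
width: 0.693
gripper_force: 35.0
```

Request:
arm_command(
  targets=[
    [[0,0,0,0,0,0],[0,0,0,0,0,0],[0,0,0,0,0,0],[0,0,0,0,0,0]],
  ],
  jaw=0.0918,
)

```text
clock: 7.6
position: [0.6553, 0.0465, 0.0615]
ee_rot: [-3.141, -0.08, -0.001]
force: [0.9, -0.1, -0.0]
width: 0.994
gripper_force: 0.0
```

Request:
arm_command(
  targets=[
    [[0,0,-0.03,0,0,0],[0,0,-0.05,0,0,0],[0,0,-0.06,0,0,0],[0,0,-0.06,0,0,0],[0,0,0,0,0,0],[0,0,0,0,0,0]],
  ],
)

```text
clock: 8.35
position: [0.6548, 0.0465, 0.2611]
ee_rot: [3.141, 0.08, 0.0]
force: [0.3, -1.0, -1.3]
width: 1.001
gripper_force: 0.0
```

```bash
python3 - <<'E'
from h import *
s=arm.observe(); im=grab('wrist'); save(im,'w4.png'); X=cloud(im); print(s['position'],s['clock'])
rect(X,.068,.095,[.654,.045],.09,'block'); rect(X,.024,.037,[.654,.045],.11,'cradle')
q=X.reshape(-1,3); m=(abs(q[:,0]-.656)<.045)&(abs(q[:,1]-.043)<.024)&(q[:,2]>.05); q=q[m]
print('slopes',np.linalg.lstsq(np.c_[q[:,:2]-q[:,:2].mean(0),np.ones(len(q))],q[:,2],rcond=None)[0].round(4))
E
```

```text
[0.65482054 0.04650161 0.26105621] 8.35
block 4643 ctr [655.2  44.1] size [117.3  64.5] long deg 3.4 z [0.0735 0.0813 0.0848]
cradle 3796 ctr [653.9  43.5] size [158.6 104.2] long deg 2.9 z [0.0304 0.0323 0.034 ]
slopes [4.3375 0.0963 0.3007]
```

```bash
python3 - <<'E'
from h import *
print(arm.observe()['joints'].round(3)); plan([.50,.302,.36],down(-8.4))
d=np.load('top.npz'); e=np.load('scene.npz')
for n,X in(('top',d['xyz']),('scene',e['xyz'])):
    q=X.reshape(-1,3); q=q[(np.linalg.norm(q[:,:2]-[.555,.303],axis=1)<.07)]
    for z in np.arange(.085,.21,.02):
        w=q[abs(q[:,2]-z)<.01]
        if len(w)>5: print(n,round(z,3),len(w),'x',np.percentile(w[:,0],[3,97]).round(4),'y',np.percentile(w[:,1],[3,97]).round(4))
E
```

```text
[-0.122  0.479 -0.046  1.463  0.023  1.202 -1.692]
t 8.4 shift mm [-141.4 -263.1  -99.7] rows 5.0 turn rad [-1.000e-03  2.000e-03 -1.373e+00] rows 7.4
top 0.085 24 x [0.5491 0.5554] y [0.2859 0.3287]
top 0.105 19 x [0.5468 0.556 ] y [0.292  0.3093]
top 0.125 24 x [0.5465 0.5601] y [0.2947 0.3074]
top 0.145 31 x [0.5474 0.5618] y [0.293  0.3096]
top 0.165 54 x [0.5483 0.5676] y [0.2918 0.3114]
top 0.185 57 x [0.5516 0.5697] y [0.293  0.3111]
top 0.205 67 x [0.5569 0.572 ] y [0.2951 0.3121]
scene 0.085 100 x [0.5444 0.5586] y [0.2793 0.3269]
scene 0.105 44 x [0.547  0.5581] y [0.2898 0.3169]
scene 0.125 52 x [0.5468 0.5639] y [0.2935 0.3133]
scene 0.145 63 x [0.5473 0.5643] y [0.2966 0.3148]
scene 0.165 78 x [0.5486 0.5661] y [0.2933 0.3154]
scene 0.185 78 x [0.551  0.5677] y [0.2942 0.3135]
scene 0.205 50 x [0.5555 0.5708] y [0.2943 0.311 ]
```

Request:
arm_command(
  targets=[
    [[0,0,-0.05,0,0,0],[-0.02,-0.03,-0.05,0,0,0],[-0.03,-0.05,0,0,0,0],[-0.03,-0.05,0,0,0,0],[-0.03,-0.05,0,0,0,0],[-0.0314,-0.05,0,0,0,0],[0,-0.033,0,0,0,0]],
  ],
)

```text
clock: 9.28
position: [0.4972, 0.3047, 0.36]
ee_rot: [3.14, 0.087, -0.004]
force: [1.2, 0.3, 0.2]
width: 1.001
gripper_force: 0.0
```

Request:
arm_command(
  targets=[
    [[0,0,0,0,0,-0.1716],[0,0,0,0,0,-0.1716],[0,0,0,0,0,-0.1716],[0,0,0,0,0,-0.1716],[0,0,0,0,0,-0.1716],[0,0,0,0,0,-0.1716],[0,0,0,0,0,-0.1716],[0,0,0,0,0,-0.1716],[0,0,0,0,0,0],[0,0,0,0,0,0]],
  ],
)

```text
clock: 10.52
position: [0.5004, 0.3018, 0.3603]
ee_rot: [-2.383, -2.047, 0.002]
force: [0.3, -0.1, -0.2]
width: 1.003
gripper_force: 0.0
```

```bash
python3 - <<'E'
from h import *
s=arm.observe(); print(s['position'],s['joints'].round(3)); im=grab('wrist'); save(im,'w5.png'); X=cloud(im)
rect(X,.058,.075,[.548,.307],.08,'stand')
q=X.reshape(-1,3); q=q[(np.linalg.norm(q[:,:2]-[.555,.303],axis=1)<.06)]
for z in np.arange(.085,.21,.02):
    w=q[abs(q[:,2]-z)<.01]
    if len(w)>5: print(round(z,3),len(w),'x',np.percentile(w[:,0],[3,97]).round(4),'y',np.percentile(w[:,1],[3,97]).round(4))
plan([.56,.302,.33],down(-8.4))
E
```

```text
[0.50037475 0.3017646  0.36027762] [-0.349  0.333 -0.397  1.464  0.129  1.372 -0.904]
stand 1866 ctr [550.7 304.3] size [104.3  56.1] long deg 81.2 z [0.0596 0.0682 0.0702]
0.085 57 x [0.5512 0.5592] y [0.2815 0.3269]
0.105 24 x [0.5488 0.56  ] y [0.3042 0.3177]
0.125 43 x [0.5491 0.5616] y [0.3012 0.3142]
0.145 59 x [0.5497 0.5654] y [0.2999 0.3155]
0.165 130 x [0.5508 0.5719] y [0.2962 0.3158]
0.185 164 x [0.5542 0.5719] y [0.2953 0.3139]
0.205 246 x [0.5586 0.5751] y [0.2948 0.3111]
t 10.57 shift mm [ 9.1 58.9 30.5] rows 1.1 turn rad [-0.001  0.001 -0.004] rows 0.0
```

View pics/w5.png

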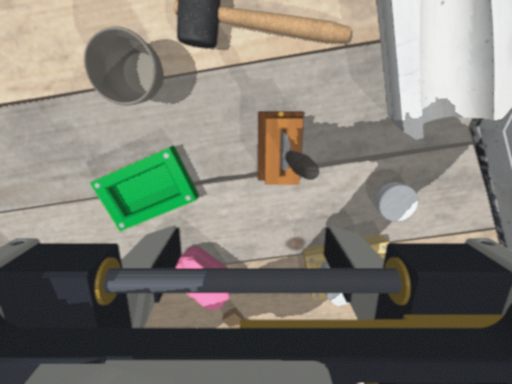

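The wrist view shows the stand at (283,148), with the handle leaning slightly towards +x at (300,162). The fingers will straddle the handle from above, closing along the scraper's thickness.

Request:
arm_command(
  targets=[
    [[0.0045,0.03,0,0,0,0],[0.005,0.0314,0,0,0,0],[0,0,0.03,0,0,0],[0,0,0.05,0,0,0],[0,0,0.05,0,0,0],[0,0,0.03,0,0,0],[0,0,0.02,0,0,0],[0,0,0.01,0,0,0],[0,0,0.004,0,0,0],[0,0,0,0,0,0]],
  ],
)

```text
clock: 11.82
position: [0.5629, 0.3026, 0.1677]
ee_rot: [2.379, 2.051, 0.001]
force: [-0.5, 0.3, 1.1]
width: 0.999
gripper_force: 0.0
```

```bash
python3 - <<'E'
from h import *
s=arm.observe(); print(s['position'],s['force']); im=grab('wrist'); save(im,'w6.png')
plan([.5625,.302,.166],down(-8.4))
im=grab('scene'); c=im['pixels'][170:310,100:260]; cv2.imwrite('pics/s6.png',cv2.cvtColor(cv2.resize(c,None,fx=3,fy=3),cv2.COLOR_RGB2BGR))
E
```

```text
[0.56287962 0.30256161 0.16772157] [-0.5190629   0.27668874  1.07563929]
t 11.88 shift mm [-0.7 -0.4  2. ] rows 0.0 turn rad [ 0.001 -0.001 -0.001] rows 0.0
```

View pics/s6.png

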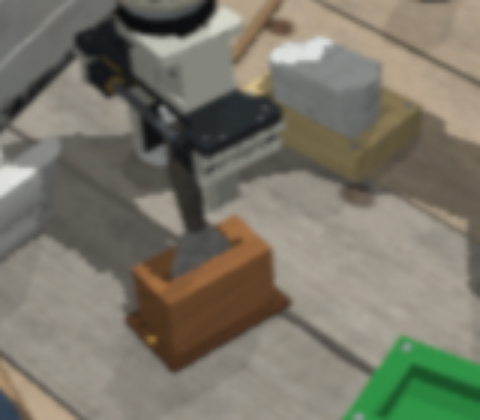

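The scene crop shows the handle between the open fingers at (185,175) and the block seated in the cradle at (330,95). Closing the fingers now.

Request:
arm_command(
  targets=[
    [[0,0,0,0,0,0],[0,0,0,0,0,0],[0,0,0,0,0,0],[0,0,0,0,0,0],[0,0,0,0,0,0],[0,0,0,0,0,0],[0,0,0,0,0,0],[0,0,0,0,0,0],[0,0,0,0,0,0]],
  ],
  jaw=0.0,
  newtons=35,
)

```text
clock: 13.05
position: [0.5622, 0.3026, 0.1673]
ee_rot: [-2.378, -2.052, 0.001]
force: [-2.9, -0.7, 2.0]
width: 0.288
gripper_force: 34.9
```

Request:
arm_command(
  targets=[
    [[0,0,-0.01,0,0,0],[0,0,-0.02,0,0,0],[0,0,-0.02,0,0,0],[0,0,-0.02,0,0,0],[0,0,-0.03,0,0,0],[0,0,-0.03,0,0,0],[0,0,-0.03,0,0,0],[0,0,-0.03,0,0,0],[0,0,0,0,0,0],[0,0,0,0,0,0]],
  ],
)

```text
clock: 14.3
position: [0.5626, 0.302, 0.3565]
ee_rot: [2.379, 2.052, -0.001]
force: [0.4, -0.2, -2.2]
width: 0.28
gripper_force: 34.9
```

```bash
python3 - <<'E'
from h import *
s=arm.observe(); print(s['position'],s['force'],s['width']*.0918,s['gripper_force'])
im=grab('scene'); save(im,'s7.png'); X=cloud(im); np.savez('s7.npz',X=X); c=im['pixels'][100:290,100:290]; cv2.imwrite('pics/s7.png',cv2.cvtColor(cv2.resize(c,None,fx=3,fy=3),cv2.COLOR_RGB2BGR))
q=X[130:270,100:260].reshape(-1,3); q=q[(np.linalg.norm(q[:,:2]-s['position'][:2],axis=1)<.07)&(q[:,2]>.09)&(q[:,2]<s['position'][2]-.025)]
print(len(q),q[:,2].min())
for z in np.arange(.1,.32,.02):
    w=q[abs(q[:,2]-z)<.01]
    if len(w)>5: print(round(z,3),len(w),w.mean(0).round(4),'x',np.percentile(w[:,0],[3,97]).round(4),'y',np.percentile(w[:,1],[3,97]).round(4))
E
```

```text
[0.56255464 0.30199055 0.35645132] [ 0.36731213 -0.24850772 -2.18685772] 0.025658394207160425 34.94340937351808
817 0.19798323931112016
0.2 80 [0.5494 0.3034 0.2059] x [0.5438 0.5554] y [0.2718 0.3347]
0.22 171 [0.5504 0.3034 0.2201] x [0.5452 0.5558] y [0.2734 0.3328]
0.24 164 [0.5521 0.303  0.2398] x [0.5469 0.5576] y [0.2742 0.3323]
0.26 162 [0.5537 0.3034 0.2597] x [0.5483 0.5585] y [0.2772 0.3281]
0.28 99 [0.5554 0.3027 0.2783] x [0.5514 0.5594] y [0.2841 0.3214]
0.3 59 [0.5521 0.3064 0.3005] x [0.5471 0.5597] y [0.2978 0.3126]
```

View pics/s7.png

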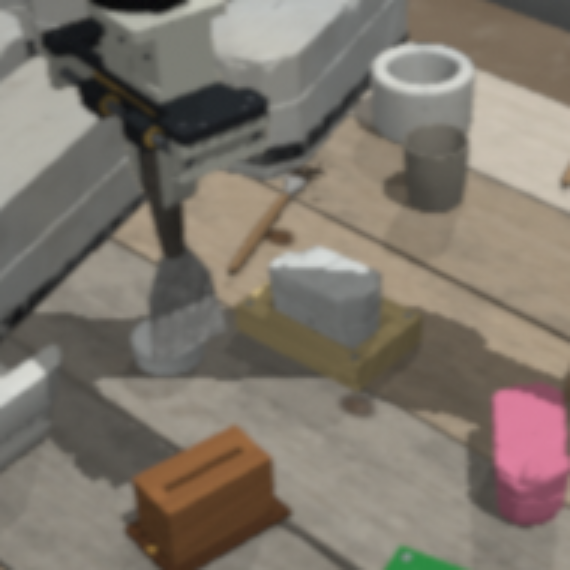

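```bash
cat >> h.py <<'E'
def goal(edge,alpha,yaw,off):
    a,h=np.radians(alpha),np.radians(yaw); u=np.array([np.cos(h),np.sin(h),0]); k=np.array([0,0,1.])
    z=np.sin(a)*u-np.cos(a)*k; y=np.cos(a)*u+np.sin(a)*k; M=np.stack([np.cross(y,z),y,z],1)
    return np.array(edge)-M@np.array(off),M
E
python3 - <<'E'
from h import *
p,M=goal([.6545,.0455,.122],48,3,[-.0007,-.0137,.158]); print(p)
s=arm.observe(); plan([p[0],p[1],s['position'][2]],down(3)); plan(p,M)
print((M.T@np.array([0,0,1.])).round(3))
E
```

```text
[0.54636192 0.04053368 0.23790372]
t 14.35 shift mm [-260.9   22.5    0.3] rows 4.2 turn rad [-0.001  0.001 -0.2  ] rows 1.1
t 14.35 shift mm [-260.7   22.7  118.4] rows 4.6 turn rad [-0.836  0.085 -0.187] rows 4.6
[ 0.     0.743 -0.669]
```

Request:
arm_command(
  targets=[
    [[-0.02,0.002,0,0,0,0],[-0.035,0.003,0,0,0,0],[-0.04,0.004,0,0,0,0],[-0.04,0.004,0,0,0,0],[-0.04,0.004,0,0,0,0],[-0.04,0.003,0,0,0,0],[-0.031,0.002,0,0,0,0],[-0.015,0.0005,0,0,0,0],[0,0,0,0,0,-0.1],[0,0,0,0,0,-0.1]],
  ],
)

```text
clock: 15.6
position: [0.5462, 0.0409, 0.3569]
ee_rot: [-2.158, -2.283, 0.0]
force: [0.6, 0.1, -0.5]
width: 0.281
gripper_force: 34.9
```

Request:
arm_command(
  targets=[
    [[0,0,0,-0.084,0,0],[0,0,0,-0.104,0,0],[0,0,0,-0.13,0,0],[0,0,0,-0.13,0,0],[0,0,0,-0.13,0,0],[0,0,0,-0.13,0,0],[0,0,0,-0.08,0,0],[0,0,0,-0.05,0,0],[0,0,0,0,0,0],[0,0,0,0,0,0]],
  ],
)

```text
clock: 16.85
position: [0.5468, 0.0407, 0.3574]
ee_rot: [1.687, 1.777, 0.79]
force: [0.3, -0.3, -0.6]
width: 0.283
gripper_force: 34.9
```

```bash
python3 - <<'E'
from h import *
s=arm.observe(); print(s['position'],s['force'],s['width']*.0918,s['gripper_force'],s['joints'].round(2))
p,M=goal([.6545,.0455,.122],48,3,[-.0007,-.0137,.158]); plan(p,M)
C=R.from_rotvec(s['ee_rot']).as_matrix(); print('predicted edge',s['position']+C@[-.0007,-.0137,.158])
for n in('scene','top'):
    im=grab(n); X=cloud(im); save(im,n+'8.png')
    q=X.reshape(-1,3); t=(q-s['position'])@C; m=(abs(t[:,0])<.06)&(t[:,1]>-.035)&(t[:,1]<.02)&(t[:,2]>.06)&(t[:,2]<.175)
    t=t[m]; print(n,m.sum(),'zmax',np.percentile(t[:,2],[98,99.5]).round(4) if len(t) else '')
    for z in(.1,.12,.14,.15): 
        w=t[abs(t[:,2]-z)<.006]
        if len(w)>10:
            k=np.polyfit(w[:,0],w[:,1],1); print('  ',z,np.median(w,0).round(4),np.percentile(w[:,0],[2,98]).round(4),'slope',k[0].round(3))
E
```

```text
[0.54675117 0.04066043 0.35739162] [ 0.28181627 -0.27890816 -0.60309999] 0.02599171078345817 34.93949526309734 [ 0.29 -0.11 -0.5   2.25  0.45  0.18 -0.59]
t 16.85 shift mm [ -0.1 -89.   79.7] rows 1.9 turn rad [-0.001  0.    -0.   ] rows 0.0
predicted edge [0.65483059 0.04558829 0.24143156]
scene 73 zmax [0.1541 0.1558]
   0.14 [-0.0003 -0.011   0.1393] [-0.0286  0.0302] slope 0.009
   0.15 [ 0.0103 -0.0118  0.1488] [-0.0314  0.0339] slope 0.016
top 163 zmax [0.1565 0.1576]
   0.14 [ 0.0006 -0.0116  0.1403] [-0.0276  0.0338] slope -0.001
   0.15 [ 0.0069 -0.0122  0.1498] [-0.028   0.0353] slope -0.0
```

Request:
arm_command(
  targets=[
    [[0,-0.01,0.009,0,0,0],[0,-0.015,0.0135,0,0,0],[0,-0.015,0.0135,0,0,0],[0,0,0,0,0,0]],
  ],
)

```text
clock: 17.45
position: [0.5471, 0.0374, 0.3209]
ee_rot: [1.687, 1.773, 0.779]
force: [0.1, -0.8, -1.6]
width: 0.284
gripper_force: 34.9
```

```bash
python3 -c "
from h import *
p,M=goal([.6545,.0455,.122],48,3,[-.0007,-.0137,.158]); plan(p,M); print(arm.observe()['joints'].round(3))"
```

```text
t 17.45 shift mm [  3.8 -62.   55.2] rows 1.3 turn rad [-0.002  0.01   0.002] rows 0.1
[ 0.468 -0.047 -0.69   2.3    1.14   0.126 -1.272]
```

```bash
python3 -c "
from h import *
s=arm.observe();C=R.from_rotvec(s['ee_rot']).as_matrix()
p,M=goal([.672,.0464,.14],42,3,[-.0007,-.0137,.158]); plan(p,M); plan([p[0],p[1],.30],M);print(p, M.T@[0,0,1])"
```

```text
t 17.45 shift mm [  3.8 -20.5  58.4] rows 1.0 turn rad [0.103 0.01  0.001] rows 0.6
t 17.45 shift mm [ 3.5  4.3 36. ] rows 0.6 turn rad [0.103 0.01  0.001] rows 0.6
[0.57655275 0.04209878 0.26658397] [ 0.          0.66913061 -0.74314483]
```

Request:
arm_command(
  targets=[
    [[0,0,0,0.05,0.005,0],[0,0,0,0.053,0.005,0],[0,0,0,0,0,0],[0,0,0,0,0,0]],
  ],
)

```text
clock: 17.95
position: [0.5485, 0.034, 0.3226]
ee_rot: [1.728, 1.81, 0.727]
force: [0.5, 0.2, -1.0]
width: 0.282
gripper_force: 34.9
```

```bash
python3 -c "
from h import *
p,M=goal([.672,.0464,.14],42,3,[-.0007,-.0137,.158]); plan(p,M);print(arm.observe()['joints'].round(3))"
```

```text
t 17.95 shift mm [  7.5 -18.8  59.9] rows 1.0 turn rad [ 0.041  0.015 -0.   ] rows 0.2
[ 0.343 -0.047 -0.563  2.252  0.601  0.201 -0.729]
```

Request:
arm_command(
  targets=[
    [[0.002,-0.003,0.015,0.02,0.007,0],[0.002,-0.005,0.015,0.02,0.008,0],[0.0015,-0.005,0.015,0,0,0],[0.001,-0.005,0.013,0,0,0],[0,0,0,0,0,0],[0,0,0,0,0,0]],
  ],
)

```text
clock: 18.7
position: [0.5741, 0.0414, 0.2679]
ee_rot: [1.753, 1.847, 0.71]
force: [-0.3, -0.9, -1.1]
width: 0.282
gripper_force: 34.9
```

```bash
python3 -c "
from h import *
p,M=goal([.672,.0464,.14],42,3,[-.0007,-.0137,.158]); plan(p,M);print(arm.observe()['joints'].round(3))"
```

```text
t 18.7 shift mm [0.6 0.9 2.6] rows 0.0 turn rad [ 0.    -0.    -0.001] rows 0.0
[ 0.239  0.094 -0.504  2.26   1.176  0.188 -1.298]
```

```bash
python3 - <<'E'
from h import *
s=arm.observe(); C=R.from_rotvec(s['ee_rot']).as_matrix(); print('edge',s['position']+C@[-.0007,-.0137,.158],abs(s['dq']).max())
for n in('scene','top'):
    im=grab(n); X=cloud(im); save(im,n+'9.png')
    q=X.reshape(-1,3); t=(q-s['position'])@C; m=(abs(t[:,0])<.05)&(t[:,1]>-.03)&(t[:,1]<.01)&(t[:,2]>.09)&(t[:,2]<.165)
    t=t[m];g=q[m]; print(n,m.sum(),'zmax',np.percentile(t[:,2],[95,99]).round(4),'slopes y~x,z',np.linalg.lstsq(np.c_[t[:,0],t[:,2],np.ones(len(t))],t[:,1],rcond=None)[0].round(3),'x range',np.percentile(t[:,0],[2,98]).round(3))
    e=g[t[:,2]>.148]; print('  edge pts',len(e),e.mean(0).round(4))
    q=q[(abs(q[:,0]-.654)<.07)&(abs(q[:,1]-.046)<.045)&(q[:,2]>.06)&(q[:,2]<.1)]; print('  block top z',np.percentile(q[:,2],[5,50,98]).round(4))
im=cv2.imread('pics/scene9.png')[110:290,140:320]; cv2.imwrite('pics/f.png',cv2.resize(im,None,fx=3,fy=3))
E
```

```text
edge [0.66960467 0.04573692 0.1413591 ] 0.008451028856879261
scene 67 zmax [0.1524 0.1556] slopes y~x,z [ 0.012 -0.088  0.001] x range [-0.03   0.033]
  edge pts 7 [0.6676 0.0454 0.1461]
  block top z [0.0632 0.0829 0.0891]Traceback (most recent call last):
  File "<stdin>", line 6, in <module>
    return _quantile_unchecked(
        a, q, axis, out, overwrite_input, method, keepdims, weights)
    return _ureduce(a,
                    func=_quantile_ureduce_func,
    ...<5 lines>...
                    overwrite_input=overwrite_input,
                    method=method)
    r = func(a, **kwargs)
    result = _quantile(arr,
                       quantiles=q,
    ...<2 lines>...
                       out=out,
                       weights=wgt)
    slices_having_nans = np.isnan(arr[-1, ...])
                                  ~~~^^^^^^^^^
IndexError: index -1 is out of bounds for axis 0 with size 0
```

Request:
arm_command(
  targets=[
    [[0,0,0,0,0,0],[0,0,0,0,0,0],[0,0,0,0,0,0],[0,0,0,0,0,0]],
  ],
)

```text
clock: 19.3
position: [0.5743, 0.0411, 0.2676]
ee_rot: [1.754, 1.846, 0.709]
force: [-1.2, -0.4, -1.0]
width: 0.282
gripper_force: 34.9
```

```bash
python3 - <<'E'
import cv2
im=cv2.imread('pics/scene9.png')[90:290,130:330]; cv2.imwrite('pics/f.png',cv2.resize(im,None,fx=2.8,fy=2.8))
E
```

```text
(no output)
```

View pics/f.png

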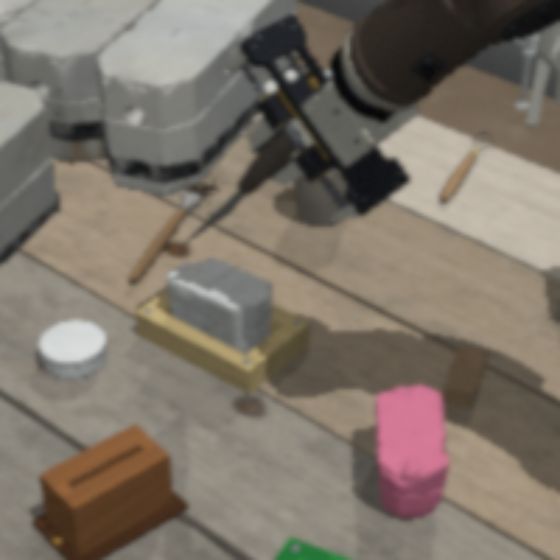

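The block is seated at (220,300), and the scraper is held leaned with its blade tip at (200,232), clear above the block. The tin and wedge are in place in this view. Handing in.

```bash
python3 -c "
from cell import arm
print(arm.sign_off())"
```

```text
the job is handed in; nothing more can be done
None
```

The job is handed in at about 19 s, result not reported: the block is seated in the plywood cradle and let go, and the scraper is held still above it, leaned about 40° with the edge level, square across the block and some 5 to 6 cm above its top, about 15 mm off its middle lengthwise.

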